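# Slide the tray over the gap between two display risers

### The arm

A 6-joint arm with a two-finger parallel gripper is mounted at the origin on the work surface. World frame = base frame: x ahead of the robot, y to its left, z up, the work surface at z = 0. Lengths are in mm, angles in rad, forces in N, time in s.
With the tool pointing down it reaches from about 275 to 750 mm from the base axis. Payload 10.2 kg.
Tool frame: the origin (TCP) lies at the very end of the fingers, on their centre line; the grasp point (between the pads) lies ctrl.pinch_z behind it (ctrl.pinch_z is the distance from the TCP to the grasp point, in mm); z points along the fingers, y is the line along which they close (so a half turn about z gives the same grasp; the last joint's range is limited). The gripper opens to 88 mm and grips with 3 to 60 N. Pads are 18 mm wide; open, the fingers measure 123 mm over their backs; the gripper's body (75 mm by 187 mm) begins 45 mm behind the grasp point.
Start: joints at [-1.495, 0.313, 1.498, -0, 1.331, -0.223], TCP at [154.533, -501.748, 238.72] pointing down, gripper open.
Joint ranges: [-2.94, 2.94], [-0.97, 2.17], [0.19, 2.56], [-1.23, 4.37], [0.02, 3.11], [-2.88, 2.88]. Speed limits (rad/s): [2.39, 2.39, 3.01, 3.14, 3.14, 3.14].

### API

Orientations are given as a rotation vector (axis times angle).
In Python, from station import ctrl gives the robot as it stands. The module is installed in compiled form; this text tells all that it offers.
- The arm moves only by the shell command python3 -m jog 'ROWS'. ROWS is JSON, a list that holds one entry, the list of rows, each a list of 7 numbers: the shift along the tool's x, y, z in cm, then the turn, a rotation vector about the tool's x, y, z in degrees, then the finger opening in cm, from 0 to 8.81. In form: [[[x, y, z, wx, wy, wz, hand], ...]]. A call has 1 to 10 rows; each row is the pose to reach, as a shift and turn from the pose commanded when the call began, along the tool's axes at that moment; what a row does not reach only later rows make up. A row lasts 1/10 s, in which the tool goes at most 50 mm and 8.59 degrees, less where a joint would pass 70% of its speed; a pose out of reach is approached as far as the arm can. A call with a gripper value outside its range is refused whole. The fingers move at their own pace and stop on an object; the grip force is fixed at half the most. Time passes only in rows, so rows that repeat a pose let the fingers close. It gives the time, the measured TCP pose, the force, the opening and the grip force at its end, in the units of the state.
- ctrl.read_state(): the state, without advancing time (a new reading comes with each control period).
- ctrl.capture(name): name is "scene" or "side" or "wrist"; returns the picture (480x640x3 uint8, red, green, blue); there is no depth.
- ctrl.camera_info(name): a dict with "fx", "fy", "cx", "cy" (pixels), "R" (3x3) and "t" (3): a world point X has camera coordinates R X + t. Camera axes: x right, y down, z forward; pixel columns grow to the right and rows downward; lengths in mm; the calibration is good to about 2 mm. A picture is of the moment at which its call begins: read the wrist's pose just before it. camera_info takes no time and is no camera call; for the wrist camera it gives the pose at the moment of the call.
- ctrl.finish_job(): hands the job in; it is judged then, once.
The state is a dict: "clock": time; "qpos": joint angles; "qvel": joint speeds; "tau": joint torques, N m; "position": TCP position; "eef_rot": TCP orientation; "contact_force": force on the tool from outside, world axes, zero at the start; "torque": the same for the moment, N m; "grip_width": opening from 0.0 (shut) to 1.0 (fully open); "grasp_force": force on a finger pad.
Only numpy, scipy, OpenCV 4.12 (cv2) and the standard library are available. Lean on these libraries where they do the work, as an engineer would, in place of code of your own. Each camera call takes 0.05 s, during which the arm holds its last target. There are 200 camera calls.

### The job

On the craft display table, slide the wooden tray that holds the small basket from the riser it stands on across the gap to the other dark wooden riser, until it sits square and near the middle there with nothing overhanging the riser's edges. Push it along flat: do not lift it, tip it or let it sag into the gap, and leave the small basket standing upright inside it. Let go of it at the end.

Things in the scene. Friction and masses are not known exactly. Their poses are not given: they have to be found in the camera images.
- tray: Pale wooden tray, 130 mm (x) by 200 mm (y, long way, running across the gap), with the small basket loose in it, lying flat near the middle of riser_from. Flat end walls at its y ends: 130 wide, 10 thick, 45 high; long side walls 8 thick, 30 high; floor 8 thick, flat beneath. About 0.45 kg, slides freely. Origin: centre of underside. The smaller empty tray (120 x 150 mm) is a bystander.
- riser_from: Dark wooden display riser under the tray at the start, the left or the right one of two: fixed solid block, 190 mm (x) by 250 mm (y) by 40 mm high. Origin: centre of its underside, on the table; its flat top is 40 mm above that. There is free room for a gripper beyond the tray's outer end.
- riser_to: The other, empty riser, where the tray must go: the same fixed block, 190 (x) by 250 (y) by 40 mm high, origin at the centre of its underside, top at the same height. Its axes are parallel to riser_from's; the two stand in line along y (up to 8 mm out of line), with a gap of 55 to 75 mm between them. A low black remote control lies on the table in the gap.
- basket: Small round woven-cane basket standing loose in the tray: 76 mm across the rim, 40 mm high, open, 60 g. Origin: centre of its underside, which rests on the tray's floor, z up.
Things that resemble listed ones, but are neither listed nor needed, are in the scene too. What is shaped like the tray but green is not meant. Leave any turquoise look-alike of the basket alone.

How it is judged:
By the outcome, as a careful person would: the job done as asked, in the order asked, and still so for the second after the job is handed in, with the robot touching nothing.
It also fails if it takes over 40 s, if anything falls off the work surface, if the arm or the gripper's body presses on something with over 40 N, if the wrist force passes 120 N, or if a joint passes its speed limit or range.

## Working session

There is one attempt and no reset: what is moved stays moved. The work goes in short steps, Python scripts to look and compute and a shell command to move; the robot and the scene stay as the last step left them, time stands still between calls to the robot, and variables do not carry over. Pictures are saved under pics/ and viewed, at most 10 in all, crops included, and the job is handed in when it is done.

```bash
mkdir -p pics; python3 - <<'E'
from station import ctrl
import cv2,numpy as np
s=ctrl.read_state();print(s['clock'],s['position'],s['eef_rot'],s['grip_width'],ctrl.pinch_z)
for n in('scene','side'):
    im=ctrl.capture(n);cv2.imwrite(f'pics/{n}0.png',im[:,:,::-1]);c=ctrl.camera_info(n)
    print(n,{k:np.round(v,3).tolist() for k,v in c.items()}, np.round(-np.array(c['R']).T@c['t']))
E
```

```text
0.0 [ 154.51750671 -501.50189079  238.16775778] [-3.10537217e+00 -4.67501346e-01 -1.01469966e-04] 0.9996866304490157 18.700000000000003
scene {'fx': 598.092, 'fy': 598.092, 'cx': 320.046, 'cy': 235.33, 'R': [[-0.646, 0.763, -0.01], [0.652, 0.546, -0.526], [-0.396, -0.346, -0.851]], 't': [344.906, -320.418, 1283.044]} [940. 356. 926.]
side {'fx': 442.587, 'fy': 442.587, 'cx': 318.331, 'cy': 242.378, 'R': [[-0.778, -0.629, -0.007], [-0.399, 0.501, -0.768], [0.486, -0.595, -0.64]], 't': [388.799, 251.586, 642.322]} [ 90. 501. 607.]
```

View pics/scene0.png

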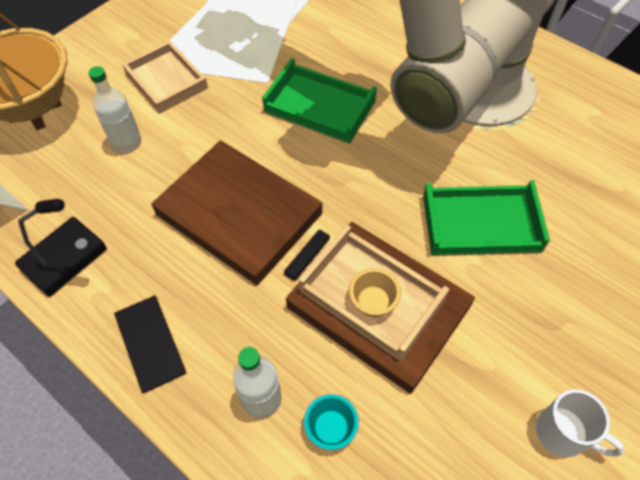

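View pics/side0.png

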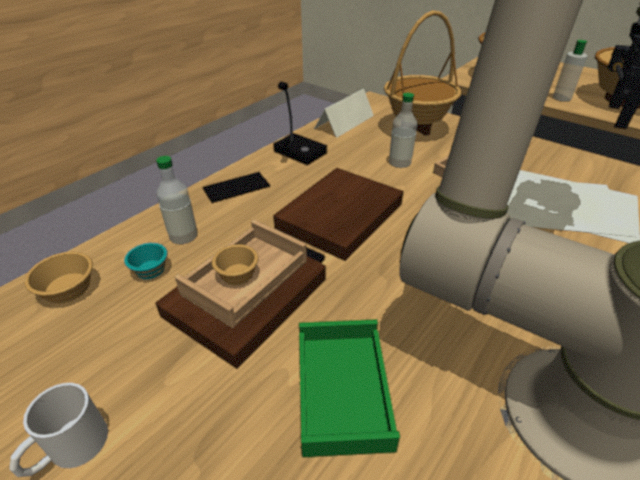

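The scene view shows the pale tray with the small basket at about (373,290). It stands on the right riser, whose top corners are about (352,226), (473,298), (411,382) and (288,298). The empty dark riser is at (238,210), with the remote at (307,254) in the gap.

Candidates:
- **Pale tray with basket (373,290):** this fits, because it stands on a riser and holds the cane basket.
- **Green trays (320,100) and (485,218):** excluded by colour.
- **Small empty tray (165,77):** the bystander.

Next I'll measure, with an enlarged crop to confirm.

```bash
cat > h.py <<'E'
from station import ctrl
import cv2,numpy as np
def ray(c,uv,z):
    uv=np.atleast_2d(np.array(uv,float));R=np.array(c['R']);o=-R.T@np.array(c['t'])
    d=np.c_[(uv[:,0]-c['cx'])/c['fx'],(uv[:,1]-c['cy'])/c['fy'],np.ones(len(uv))]@R
    return (o+d*((z-o[2])/d[:,2])[:,None])[:,:2]
E
python3 - <<'E'
from h import *
im=cv2.imread('pics/scene0.png');c=ctrl.camera_info('scene')
hsv=cv2.cvtColor(im,cv2.COLOR_BGR2HSV)
def rect(uv,z,l):
    p=ray(c,uv,z);print(l,p.round().tolist(),'c',p.mean(0).round(1),'sides',[round(float(np.linalg.norm(p[i]-p[(i+1)%4]))) for i in range(4)],'ang',[round(float(np.degrees(np.arctan2(*(p[(i+1)%4]-p[i])[::-1]))),1) for i in range(4)])
rect([(220,143),(322,208),(257,275),(153,207)],40,'to')
rect([(352,226),(473,298),(411,382),(288,298)],40,'from')
crop=im[130:400,140:490];cv2.imwrite('pics/crop.png',cv2.resize(crop,None,fx=2.2,fy=2.2,interpolation=cv2.INTER_CUBIC))
E
```

```text
to [[491.0, -288.0], [481.0, -39.0], [655.0, -35.0], [675.0, -274.0]] c [ 575.5 -159.3] sides [249, 174, 240, 184] ang [92.4, 1.3, -85.2, -175.6]
from [[477.0, 26.0], [459.0, 264.0], [638.0, 269.0], [653.0, 33.0]] c [556.6 148.1] sides [239, 179, 237, 177] ang [94.2, 1.5, -86.3, -177.7]
```

View pics/crop.png

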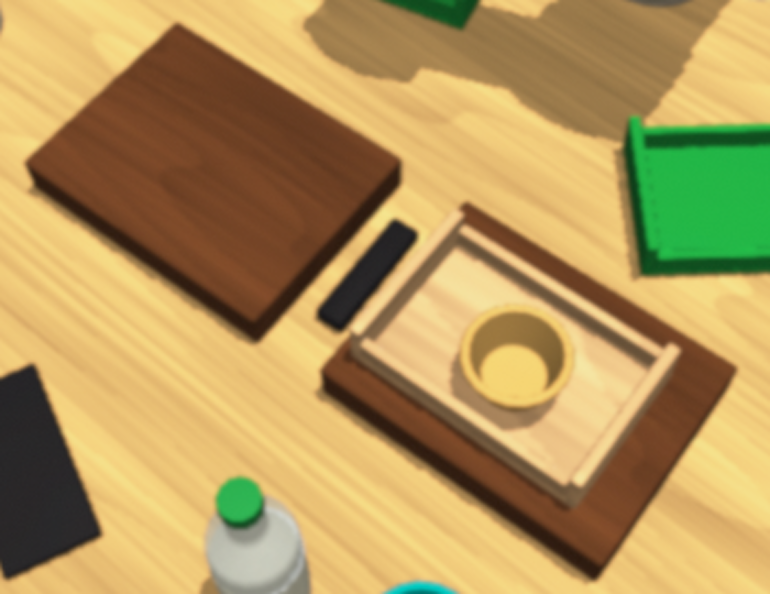

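The crop confirms it: pale tray with the cane basket inside on the right riser, and the left riser is empty. The tray's end-wall rims run (460,212)-(355,332) and (682,350)-(580,490) in crop pixels. I'll refine with masks.

```bash
cat > m.py <<'E'
from h import *
def riser(im,c,seed):
    # top-face pixels: brown, brighter than the sides; rectangle in the plane z=40
    b,g,r=[im[:,:,i].astype(int) for i in range(3)]
    m=((r>70)&(r<150)&(r-b>35)&(g<0.72*r)).astype(np.uint8)
    n,l,st,_=cv2.connectedComponentsWithStats(cv2.morphologyEx(m,cv2.MORPH_OPEN,np.ones((3,3))))
    k=l[seed[1],seed[0]];ys,xs=np.nonzero(l==k)
    p=ray(c,np.c_[xs,ys],40)
    return k,len(xs),cv2.minAreaRect(p.astype(np.float32))
if __name__=='__main__':
    im=cv2.imread('pics/scene0.png');c=ctrl.camera_info('scene')
    for s in((238,210),(420,360)): print(im[s[1],s[0]],riser(im,c,s))
    f=lambda q:[(140+x/2.2,130+y/2.2) for x,y in q]
    for l,q,z in(('to',[(178,24),(400,160),(255,328),(28,163)],40),('from',[(466,204),(735,370),(597,570),(323,375)],40),('tray',[(460,212),(682,349),(578,489),(355,332)],85)):
        p=ray(c,f(q),z);print(l,p.round().tolist(),p.mean(0).round(1),[round(float(np.linalg.norm(p[i]-p[(i+1)%4]))) for i in range(4)],[round(float(np.degrees(np.arctan2(*(p[(i+1)%4]-p[i])[::-1]))),1) for i in range(4)])
E
python3 m.py
```

```text
[ 36  65 111] (np.int32(6), 11777, ((573.018310546875, -164.0467071533203), (188.00765991210938, 249.0089111328125), 3.3159584999084473))
[ 40  72 122] (np.int32(7), 5667, ((556.3600463867188, 148.30615234375), (188.0382537841797, 248.41323852539062), 3.381046772003174))
to [[487.0, -291.0], [473.0, -47.0], [662.0, -31.0], [671.0, -279.0]] [ 572.8 -162.1] [244, 190, 248, 184] [93.3, 4.7, -87.9, -176.5]
from [[471.0, 21.0], [458.0, 266.0], [646.0, 276.0], [658.0, 34.0]] [558.3 149.4] [245, 189, 242, 187] [93.1, 3.0, -87.3, -176.0]
tray [[504.0, 39.0], [493.0, 233.0], [625.0, 238.0], [632.0, 46.0]] [563.2 139. ] [194, 132, 192, 128] [93.3, 2.2, -87.9, -177.2]
```

Checks:
- **Risers:** both come out at 188 x 249, yaw 3.35°, with the empty one centred at (573,-164) and the other at (556,148). The gap is about 62 mm, which fits the description.
- **Tray:** centred at about (563,139), lying along the riser.

I'll push on the +y end wall with both open fingers, with tool y along the wall. First I move above a point beyond that end, about (554,288).

```bash
python3 -m jog '[[[61.4,-63.7,0,0,0,-76.2,8.8],[61.4,-63.7,0,0,0,-76.2,8.8],[61.4,-63.7,0,0,0,-76.2,8.8],[61.4,-63.7,0,0,0,-76.2,8.8],[61.4,-63.7,0,0,0,-76.2,8.8],[61.4,-63.7,0,0,0,-76.2,8.8],[61.4,-63.7,0,0,0,-76.2,8.8],[61.4,-63.7,0,0,0,-76.2,8.8],[61.4,-63.7,0,0,0,-76.2,8.8],[61.4,-63.7,0,0,0,-76.2,8.8]]]'; python3 -c "
from station import ctrl;s=ctrl.read_state();print(s['position'],s['eef_rot'],s['qpos'])"
```

```text
clock: 1.1
position: [380.5, -53.5, 238.8]
eef_rot: [2.152, 2.288, 0.0]
contact_force: [0.9, -1.4, 0.1]
grip_width: 0.999
grasp_force: 0.0
[380.54526994 -53.46830257 238.79602233] [2.15175055e+00 2.28846617e+00 9.74036276e-05] [-4.47012041e-01 -5.82508555e-03  1.87335156e+00 -6.40098113e-05
  1.27366870e+00 -5.08554471e-01]
```

```bash
python3 -m jog '[[[33.1,19.3,0,0,0,0,8.8],[33.1,19.3,0,0,0,0,8.8],[33.1,19.3,0,0,0,0,8.8],[33.1,19.3,0,0,0,0,8.8],[33.1,19.3,0,0,0,0,8.8],[33.1,19.3,0,0,0,0,8.8],[33.1,19.3,0,0,0,0,8.8],[33.1,19.3,0,0,0,0,8.8],[33.1,19.3,0,0,0,0,8.8],[33.1,19.3,0,0,0,0,8.8]]]'; python3 - <<'E'
from h import *
s=ctrl.read_state();print(s['position'],np.degrees(2*np.arctan2(s['eef_rot'][1],s['eef_rot'][0])))
cv2.imwrite('pics/w1.png',ctrl.capture('wrist')[:,:,::-1]);c=ctrl.camera_info('wrist')
p=ray(c,[(0,0),(640,0),(640,480),(0,480),(320,240)],85);print(p.round())
np.save('w1.npy',c,allow_pickle=True)
E
```

```text
clock: 2.1
position: [553.4, 286.1, 237.9]
eef_rot: [-2.155, -2.285, 0.002]
contact_force: [-0.9, -0.6, -1.3]
grip_width: 0.995
grasp_force: 0.0
[553.40392464 286.13461166 237.86721566] -266.6334309001597
[[313. 441.]
 [768. 467.]
 [906.  29.]
 [222. -10.]
 [550. 276.]]
```

View pics/w1.png

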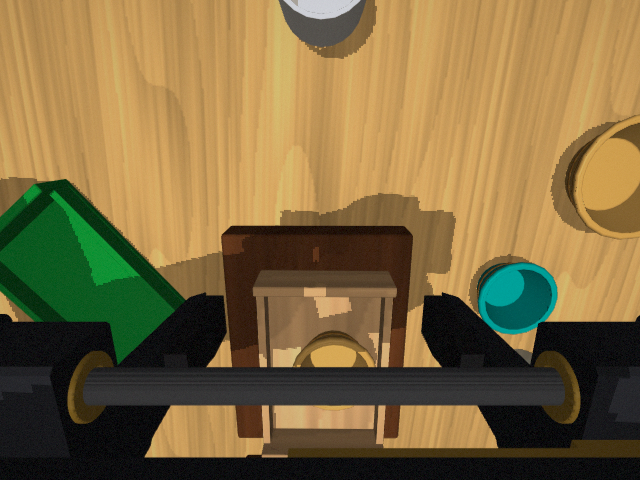

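The wrist view shows the tray's outer rim from about (254,288) to (396,288). The riser's top edge runs (222,236)-(412,234), and the space beyond it is free: the mug and the green tray are clear.

```bash
python3 - <<'E'
from h import *
c=np.load('w1.npy',allow_pickle=True).item()
p=ray(c,[(254,288),(396,288)],85);print(p,np.linalg.norm(p[1]-p[0]),p.mean(0),np.degrees(np.arctan2(*(p[1]-p[0])[::-1])))
p=ray(c,[(222,236),(412,234)],40);print(p,np.linalg.norm(p[1]-p[0]),np.degrees(np.arctan2(*(p[1]-p[0])[::-1])))
E
```

```text
[[493.45696898 228.73285293]
 [619.81024232 235.96882738]] 126.56029791829663 [556.63360565 232.35084015] 3.277623480093691
[[453.8292739  262.29339552]
 [639.65123044 274.95170185]] 186.25260334094835 3.897003383938531
```

```bash
python3 -m jog '[[[0,0,4,0,0,0,8.8],[0,0,8,0,0,0,8.8],[0,0,12,0,0,0,8.8],[0,0,15,0,0,0,8.8],[0,0,17,0,0,0,8.8],[0,0,18,0,0,0,8.8],[0,0,18.8,0,0,0,8.8],[0,0,18.8,0,0,0,8.8]]]'; python3 -m jog '[[[-0.7,0,0,0,0,0,8.8],[-1.3,0,0,0,0,0,8.8],[-1.8,0,0,0,0,0,8.8],[-2.2,0,0,0,0,0,8.8],[-2.6,0,0,0,0,0,8.8],[-3,0,0,0,0,0,8.8],[-3.4,0,0,0,0,0,8.8],[-3.8,0,0,0,0,0,8.8],[-4,0,0,0,0,0,8.8],[-4,0,0,0,0,0,8.8]]]'; python3 - <<'E'
from h import *
cv2.imwrite('pics/s2.png',ctrl.capture('side')[:,:,::-1])
cv2.imwrite('pics/s2c.png',ctrl.capture('scene')[:,:,::-1])
a=cv2.imread('pics/s2.png')[180:400,120:380];cv2.imwrite('pics/s2z.png',cv2.resize(a,None,fx=2.7,fy=2.7))
E
```

```text
clock: 2.95
position: [553.7, 285.6, 50.8]
eef_rot: [-2.157, -2.284, 0.0]
contact_force: [-1.1, -0.2, 1.2]
grip_width: 1.0
grasp_force: 0.0
clock: 3.95
position: [556.1, 245.9, 50.7]
eef_rot: [2.156, 2.285, -0.0]
contact_force: [-0.6, 0.1, -0.5]
grip_width: 0.999
grasp_force: 0.0
```

View pics/s2z.png

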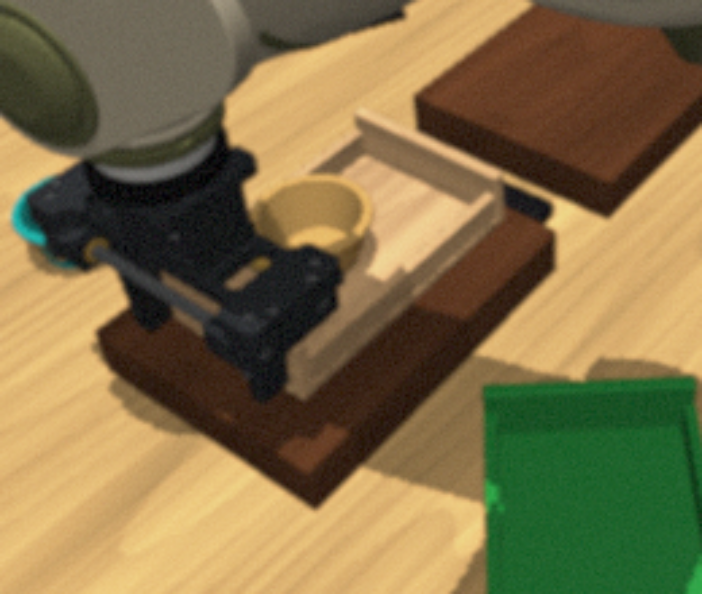

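The picture shows the fingers low behind the tray's outer wall at about (265,380) in the crop. They're just short of it or touching, and the gripper body is clear of the basket. Now a gentle push with a slight sideways bias, about 299 mm along and 7 mm towards -x in the riser frame.

```bash
python3 -m jog '[[[-0.3,0,0,0,0,0,8.8],[-0.8,0,0,0,0,0,8.8],[-1.5,0,0,0,0,0,8.8],[-2.3,-0.05,0,0,0,0,8.8],[-3.2,-0.1,0,0,0,0,8.8],[-4.1,-0.1,0,0,0,0,8.8],[-5,-0.1,0,0,0,0,8.8],[-5.9,-0.1,0,0,0,0,8.8],[-6.8,-0.2,0,0,0,0,8.8],[-7.7,-0.2,0,0,0,0,8.8]]]';  python3 -m jog '[[[-0.9,0,0,0,0,0,8.8],[-1.8,0,0,0,0,0,8.8],[-2.7,-0.1,0,0,0,0,8.8],[-3.6,-0.1,0,0,0,0,8.8],[-4.5,-0.1,0,0,0,0,8.8],[-5.4,-0.1,0,0,0,0,8.8],[-6.2,-0.2,0,0,0,0,8.8],[-6.8,-0.2,0,0,0,0,8.8],[-7.2,-0.2,0,0,0,0,8.8],[-7.3,-0.2,0,0,0,0,8.8]]]'; python3 - <<'E'
from h import *
cv2.imwrite('pics/s3.png',ctrl.capture('scene')[130:400,140:490,::-1].repeat(2,0).repeat(2,1))
E
```

```text
clock: 5.05
position: [558.4, 168.4, 50.7]
eef_rot: [-2.156, -2.285, 0.0]
contact_force: [0.1, 2.9, -0.0]
grip_width: 0.998
grasp_force: 1.1
clock: 6.05
position: [560.7, 95.8, 50.8]
eef_rot: [-2.157, -2.284, 0.0]
contact_force: [0.0, 3.2, -0.2]
grip_width: 0.996
grasp_force: 1.3
```

View pics/s3.png

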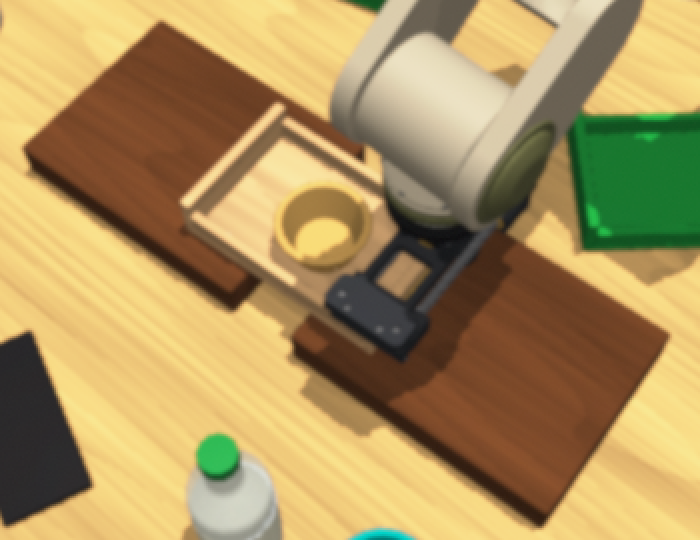

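The tray now bridges the gap, flat and straight, with the basket upright at (322,225). The front rim's outer edge runs (278,103)-(183,203) in the crop. I'll work out how far is left.

```bash
python3 - <<'E'
from h import *
c=ctrl.camera_info('scene')
p=ray(c,[(140+278/2,130+103/2),(140+183/2,130+203/2)],85);a=np.radians(3.35)
ex=np.array([np.cos(a),np.sin(a)]);ey=np.array([-np.sin(a),np.cos(a)])
print(p,np.linalg.norm(p[0]-p[1]));m=p.mean(0)+100*ey;d=np.array([573,-164])-m
print('tray c',m,'need tool x,y mm',d@ey,d@ex)
E
```

```text
[[ 509.79819273 -113.29917778]
 [ 637.05777374 -104.21854932]] 127.58314454801103
tray c [567.58446099  -8.92974332] need tool x,y mm -155.12173122821238 -3.655280001024398
```

```bash
python3 -m jog '[[[-0.3,0,0,0,0,0,8.8],[-0.9,0,0,0,0,0,8.8],[-1.7,0,0,0,0,0,8.8],[-2.6,-0.1,0,0,0,0,8.8],[-3.5,-0.1,0,0,0,0,8.8],[-4.4,-0.1,0,0,0,0,8.8],[-5.3,-0.2,0,0,0,0,8.8],[-6.2,-0.2,0,0,0,0,8.8],[-7.1,-0.2,0,0,0,0,8.8],[-8,-0.2,0,0,0,0,8.8]]]';  python3 -m jog '[[[-0.9,0,0,0,0,0,8.8],[-1.8,0,0,0,0,0,8.8],[-2.7,-0.1,0,0,0,0,8.8],[-3.6,-0.1,0,0,0,0,8.8],[-4.5,-0.1,0,0,0,0,8.8],[-5.3,-0.1,0,0,0,0,8.8],[-6,-0.15,0,0,0,0,8.8],[-6.6,-0.15,0,0,0,0,8.8],[-7,-0.15,0,0,0,0,8.8],[-7.1,-0.15,0,0,0,0,8.8]]]'; python3 - <<'E'
from h import *
cv2.imwrite('pics/s4.png',ctrl.capture('scene')[130:400,140:490,::-1].repeat(2,0).repeat(2,1))
E
```

```text
clock: 7.1
position: [563.4, 15.4, 50.8]
eef_rot: [2.156, 2.285, 0.0]
contact_force: [0.5, 2.8, 0.1]
grip_width: 0.999
grasp_force: 1.5
clock: 8.1
position: [566.0, -55.1, 50.7]
eef_rot: [-2.156, -2.284, -0.0]
contact_force: [-0.5, 2.6, 2.1]
grip_width: 0.999
grasp_force: 1.7
```

View pics/s4.png

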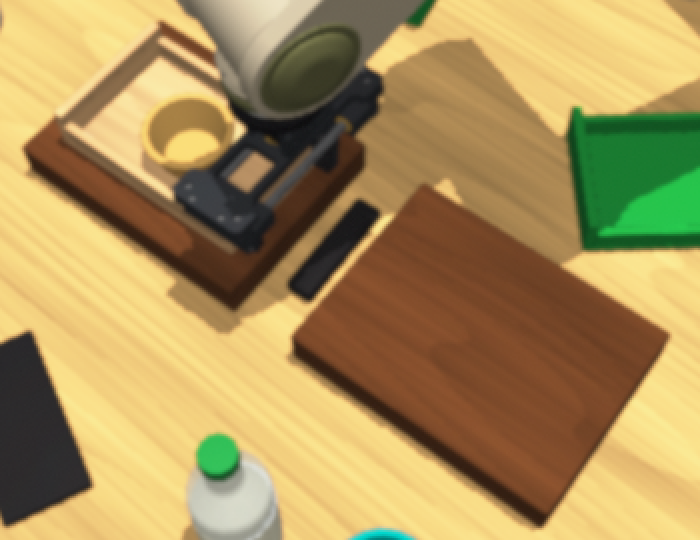

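The tray is on the far riser, with its front rim about (157,23)-(58,118) in the crop and the basket upright. I'll back off, lift, and check.

```bash
python3 -m jog '[[[0.5,0,0,0,0,0,8.8],[1.5,0,0,0,0,0,8.8],[3,0,0,0,0,0,8.8],[5,0,0,0,0,0,8.8],[5,0,-2,0,0,0,8.8],[5,0,-6,0,0,0,8.8],[5,0,-10,0,0,0,8.8],[5,0,-14,0,0,0,8.8],[5,0,-18,0,0,0,8.8],[5,0,-18,0,0,0,8.8]]]'; python3 -m jog '[[[4,0,0,0,0,0,8.8],[8,0,0,0,0,0,8.8],[12,0,0,0,0,0,8.8],[16,0,0,0,0,0,8.8],[20,0,0,0,0,0,8.8],[22,0,0,0,0,0,8.8],[22,0,0,0,0,0,8.8]]]'; python3 - <<'E'
from h import *
im=ctrl.capture('scene');cv2.imwrite('pics/s5f.png',im[:,:,::-1])
cv2.imwrite('pics/s5.png',cv2.resize(im[130:290,140:340,::-1],None,fx=3.5,fy=3.5))
cv2.imwrite('pics/s5s.png',ctrl.capture('side')[:,:,::-1])
E
```

```text
clock: 9.15
position: [564.6, -3.9, 236.1]
eef_rot: [2.149, 2.28, 0.008]
contact_force: [0.2, -0.0, 0.7]
grip_width: 0.996
grasp_force: 0.0
clock: 9.85
position: [549.1, 217.9, 229.7]
eef_rot: [-2.151, -2.289, 0.001]
contact_force: [-0.7, -1.2, 1.3]
grip_width: 0.999
grasp_force: 0.0
```

View pics/s5.png

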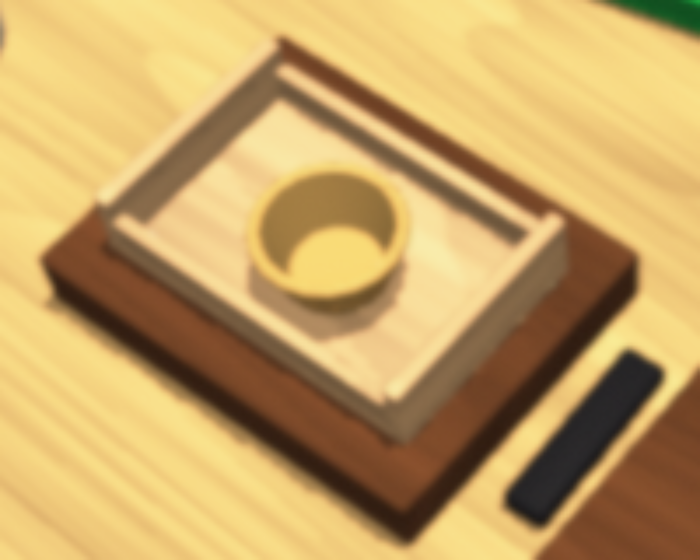

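View pics/s5s.png

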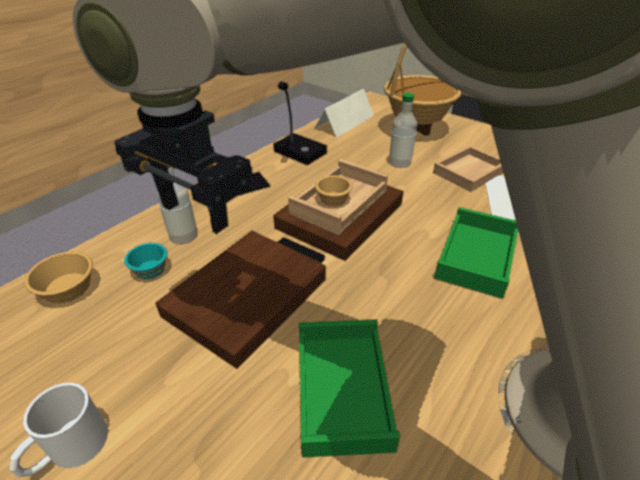

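The tray stands square on the far riser with the basket upright, and the gripper is clear. The rim's outer corners in the crop are (277,40), (565,222), (393,398) and (100,200). One numeric check of the placement:

```bash
python3 - <<'E'
from h import *
c=ctrl.camera_info('scene')
p=ray(c,[(140+x/3.5,130+y/3.5) for x,y in [(277,40),(565,222),(393,398),(100,200)]],85);a=np.radians(3.35)
ex=np.array([np.cos(a),np.sin(a)]);ey=np.array([-np.sin(a),np.cos(a)]);q=p-[573,-164]
print(np.c_[q@ex,q@ey].round(1),(q.mean(0)@ex).round(1),(q.mean(0)@ey).round(1))
E
```

```text
[[-65.9 -91.8]
 [-63.2 101.7]
 [ 64.9  99.1]
 [ 64.2 -93.1]] -0.0 4.0
```

Corners are within ±66 mm across the riser (half-width 95) and ±102 mm along it (half-length 125). The tray is centred to about 4 mm and square, so I'm handing it in.

```bash
python3 -c "
from station import ctrl;print(ctrl.finish_job(),ctrl.read_state()['clock'])"
```

```text
the job is handed in; nothing more can be done
the job is handed in; nothing more can be done
```

The tray now sits square on the other riser, about 4 mm from its middle by camera measurement, with nothing overhanging, the basket upright inside and the gripper clear; the job was handed in after about 10 s on the robot's clock.

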